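# Roll a fresh mortar drum up the draining gutter to its stop

### The arm

A 6-joint arm with a two-finger parallel gripper is mounted at the origin on the work surface. World frame = base frame: x ahead of the robot, y to its left, z up, the work surface at z = 0. Lengths are in mm, angles in rad, forces in N, time in s.
With the tool pointing down it reaches from about 350 to 975 mm from the base axis. Payload 7.1 kg.
Tool frame: the origin (TCP) lies at the very end of the fingers, on their centre line; the grasp point (between the pads) lies 19 mm behind it; z points along the fingers, y is the line along which they close (so a half turn about z gives the same grasp; the last joint's range is limited). The gripper opens to 88 mm and grips with 3 to 60 N. Pads are 20 mm wide; open, the fingers measure 115 mm over their backs; the gripper's body (75 mm by 178 mm) begins 61 mm behind the grasp point.
Start: joints at [1.167, 0.423, 1.63, -0, 1.089, -0.019], TCP at [234.576, 579.291, 200.275] pointing down, gripper open.
Joint ranges: [-3, 3], [-0.9, 2.11], [0.09, 2.58], [-1.31, 4.45], [0.11, 2.69], [-2.54, 2.54]. Speed limits (rad/s): [2.39, 2.39, 3.01, 3.14, 3.14, 3.14].

### API

Orientations are given as a rotation vector (axis times angle).
In Python, from workcell import sensors, imaging, close_job gives the robot as it stands. The module is installed in compiled form; this text tells all that it offers.
- The arm moves only by the tool servo_tool, never from a script. Its argument "steps" is a list of rows, each a list of 3 entries, a list of its own where there are three numbers: the shift along the world's x, y, z in m, then the turn, a rotation vector about the world's x, y, z in degrees, then the opening, from -1 (shut) to 1 (fully open). A call has exactly 8 rows; each row shifts and turns the commanded pose from where the row before left it; what a row does not reach is not made up. A row lasts 1/12 s, in which the tool goes at most 41.7 mm and 7.16 degrees, less where a joint would pass 70% of its speed; a pose out of reach is approached as far as the arm can. A call is refused whole if a number of a shift passes 0.0417 or a number of a turn 7.16, either way. A call with a gripper value outside its range is refused whole. The fingers move at their own pace and stop on an object; the grip force is fixed at half the most. Time passes only in rows, so rows that do not move let the fingers close, or fill a call up. It gives the time, the measured TCP pose, the force, the opening and the grip force at its end, in the units of the state.
- sensors.get_obs(): the state, without advancing time (a new reading comes with each control period).
- imaging.get_image(name): name is "scene" or "side" or "wrist"; returns a dict with "color" (384x512x3 uint8, blue, green, red), "range_z" (384x512 float32, mm along the optical axis (not along the pixel's ray), 0 where there is no reading), "vertical_fov" (degrees; the focal length in pixels is half the picture's height over the tangent of half this angle, whatever the lens; pixels are square), "cx", "cy" (the principal point, pixels), "rvec" (rotation vector, rad) and "tvec" (3), from world to camera coordinates, as OpenCV has them; the wrist camera has in their place "tool_from_camera" (4x4, takes a point from camera to tool coordinates, whose origin is the TCP and whose axes are the flange's). Camera axes: x right, y down, z forward; pixel columns grow to the right and rows downward; lengths in mm; the calibration is good to about 2 mm. A picture is of the moment at which its call begins: read the wrist's pose just before it.
- close_job(): hands the job in; it is judged then, once.
The state is a dict: "t": time; "qpos": joint angles; "qvel": joint speeds; "joint_torque": joint torques, N m; "ee_pos": TCP position; "orientation": TCP orientation; "ft_force": force on the tool from outside, world axes, zero at the start; "moment": the same for the moment, N m; "width": finger opening in mm; "grasp_force": force on a finger pad.
Only numpy, scipy, OpenCV 4.12 (cv2) and the standard library are available. Lean on these libraries where they do the work, as an engineer would, in place of code of your own. Each camera call takes 0.05 s, during which the arm holds its last target. There are 200 camera calls.

### The job

The dark, freshly cast mortar drum is lying in the wet at the low end of the sloping zinc draining gutter. Roll it up the gutter with your fingertips, over the crest and on to the end stop, so that it stays there and does not roll back, then take your hand away. It is still green and marks easily: push it gently and steadily, never pick it up, do not let it run away down the gutter, and leave the other things on the bench where they are.

Things in the scene. Friction and masses are not known exactly. Their poses are not given: they have to be found in the camera images.
- drum: Fresh mortar drum, nearly black-brown: a cylinder 56 mm in diameter, 60 mm long, with a dark 22 mm bore in its end faces; 180 to 360 g. Origin at its centre; its y axis is the cylinder's axis and lies across the gutter, x and z turn as it rolls. Wet and rather slippery on the zinc. It starts at the low end, resting against the drip lip, and rolls freely downhill when nothing holds it.
- gutter: Fixed, open-topped zinc gutter with a flat floor. Origin on the floor at the crest, mid-width, 85 mm above the bench. x points uphill along the long run's floor (10 degrees above level), y across to the left, z square to the floor, up. The run goes from x = -260 mm to the crest at x = 0. Clear width 68 mm; side walls 18 mm high above the floor, 3 mm thick (6 at the rolled top edge).
- seat (a point): The drum's centre when it lies on the landing against the end stop, mid-width: x = 41.5, z = 14.7 mm in the gutter's frame. The landing is the 62 mm of floor past the crest; it falls 10 degrees from the crest to the stop, so a drum pushed past the crest rolls on by itself and stays.
- low_end (a point): Point on the run's floor at its low end, mid-width, inner face of the drip lip; about 40 mm above the bench. The lip is only 8 mm high and 3 mm thick (open 18 mm in the middle) and nothing stands beyond it but a drip tray 22 mm high on the bench, so a fingertip over 8 mm above the floor can come behind the drum from beyond this end.
- stop_top (a point): Middle of the top edge of the end stop, a steel plate 74 mm wide and 3 mm thick that closes the top end of the gutter, 45 mm above the landing's floor and square to it.
- cured_drum: Bystander: pale cured mortar drum, 56 mm diameter, 60 mm tall, standing on the bench beside the gutter, on its right as one looks up the slope. Origin at the centre of its underside.
- kiln_prop: Bystander: buff square kiln prop, 50 x 50 x 60 mm tall, on the bench to the left of the gutter near its top end. Origin at the centre of its underside.
- trowel: Bystander: flat trowel 200 mm long lying on the bench to the left of the gutter; its x axis points from the handle to the blade.
- bowl: Bystander: white mixing bowl, 150 mm across, 65 mm tall, on the right side of the bench. Origin at the centre of its underside.
- pot: Bystander: blue plastic pot, 90 mm across, 95 mm tall, on the left side of the bench. Origin at the centre of its underside.
- brush: Bystander: brush lying on the bench on the right, near the robot.
- jar: Bystander: amber jar with a steel cap, 70 mm across, 90 mm tall, on the left near the robot. Origin at the centre of its underside.
Things that resemble listed ones, but are neither listed nor needed, are in the scene too. Leave any blue or purple look-alike of the drum alone.

How it is judged (in metres and radians):
At the end, for the whole second after the job is handed in: The drum lies still on the landing at the top of the gutter, carried by the gutter and against the end stop (its centre within 10 mm of the seat point) (distance between drum and seat below 0.01 m and linear speed of drum below 0.02 m/s and angular speed of drum below 0.5 rad/s and contact force between drum and gutter above 0.3 N); the robot touches nothing.
It fails at once if the drum is picked up: its centre rises more than 15 mm above where it rides on the run's floor (z of drum in the frame of gutter above 0.043 m).
It fails at once if the drum leaves the gutter (z of drum in the frame of gutter below 0.003 m or x of drum in the frame of gutter below -0.262 m).
It fails at once if the drum runs away, is flicked or dropped (faster than 0.4 m/s) (linear speed of drum above 0.4 m/s).
It fails at once if the green drum is pressed hard by the hand (more than 20 N) (contact force between the arm and drum above 20 N).
It fails at once if a bystander (cured drum, kiln prop, trowel, bowl, pot, brush, jar) is moved more than 20 mm or tipped (distance of any of cured_drum, kiln_prop, trowel, bowl, pot, brush, jar from where it was at the start of the episode above 0.02 m or angle between any of cured_drum, kiln_prop, bowl, pot, jar's own z axis and vertical above 0.3 rad).
It also fails if it takes over 40 s, if anything falls off the work surface, if the arm or the gripper's body presses on something with over 40 N, if the wrist force passes 120 N, or if a joint passes its speed limit or range.

## Working session

There is one attempt and no reset: what is moved stays moved. The work goes in short steps, Python scripts to look and compute and a tool call to move; the robot and the scene stay as the last step left them, time stands still between calls to the robot, and variables do not carry over. Pictures are saved under pics/ and viewed, at most 10 in all, crops included, and the job is handed in when it is done.

Besides the shell and the picture viewer there is one more tool, called after "Request:" as name([rows], argument=value, ...), one row to a line, values as JSON. servo_tool: Moves the arm, as the interface text tells. Its arguments: {"type":"object","properties":{"steps":{"type":"array"}},"required":["steps"]}

```bash
mkdir -p pics; cat > h.py <<'E'
import numpy as np, cv2
from workcell import sensors, imaging
def cloud(im):
    h,w=im["range_z"].shape
    f=h/2/np.tan(np.radians(im["vertical_fov"])/2)
    v,u=np.mgrid[:h,:w]; z=im["range_z"].astype(float)
    P=np.dstack([(u-im["cx"])*z/f,(v-im["cy"])*z/f,z])
    if "rvec" in im:
        R=cv2.Rodrigues(np.array(im["rvec"],float))[0]; t=np.array(im["tvec"],float).ravel()
        P=(P-t)@R
    else:
        T=np.array(im["tool_from_camera"]); P=P@T[:3,:3].T+T[:3,3]
        o=im["obs"]; R=cv2.Rodrigues(np.array(o["orientation"],float))[0]
        P=P@R.T+np.array(o["ee_pos"])
    P[z==0]=np.nan
    return P
def grab(n):
    o=sensors.get_obs(); im=imaging.get_image(n); im["obs"]=o; return im
E
python3 - <<'E'
from h import *
print(sensors.get_obs())
ims=[]
for n in("scene","side"):
    im=grab(n); np.savez(n+".npz",c=im["color"],P=cloud(im)); ims.append(im["color"])
    cv2.imwrite(f"pics/{n}.png",cv2.resize(im["color"],(800,600)))
E
```

```text
{'t': 0.0, 'qpos': array([ 1.16700854e+00,  4.23847572e-01,  1.63068717e+00, -1.69001078e-05,
        1.08862814e+00, -1.89878192e-02]), 'qvel': array([ 5.67201858e-04,  4.29481957e-04, -5.60218503e-04,  4.21504208e-04,
        2.64803828e-05,  2.32315841e-04]), 'joint_torque': array([-9.10376389e-05, -5.44622111e+01, -2.73660475e+01,  6.45661284e-02,
        2.26156774e-02, -1.01964222e-04]), 'ee_pos': array([234.34554112, 578.75248094, 199.49865088]), 'orientation': array([-6.00647608e-01, -3.08331688e+00,  2.41629720e-03]), 'ft_force': array([-0.2399287 ,  0.11066819, -0.57340472]), 'moment': array([0.01726233, 0.04837997, 0.00010832]), 'grasp_force': 0.0, 'width': 87.80268765897698}
```

View pics/scene.png

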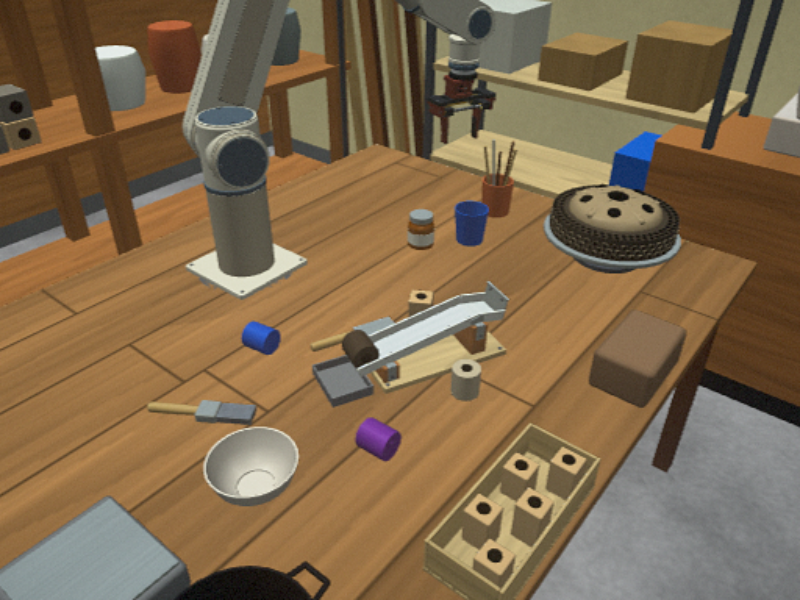

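View pics/side.png

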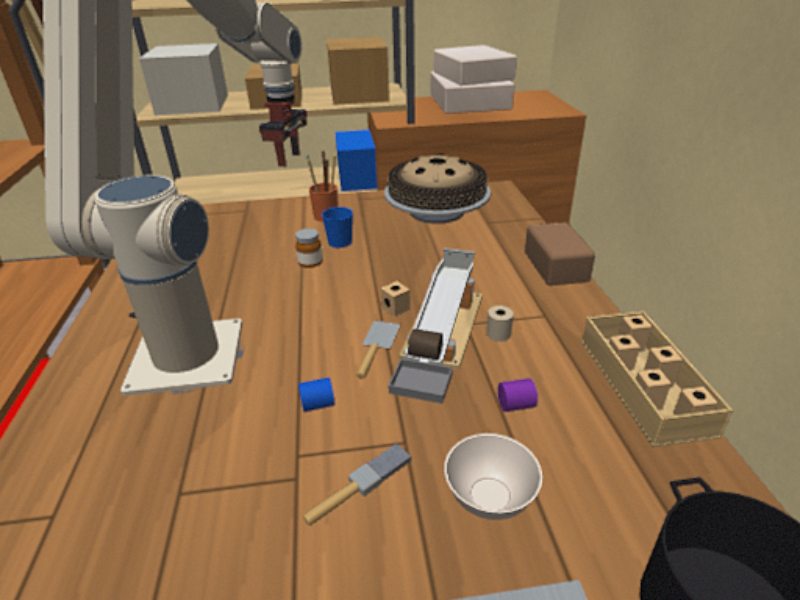

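Scene view: the dark drum sits at about (360,348) at the gutter's low end and the end stop is at (497,293). Side view: drum (425,345), stop (459,257), prop (396,297), cured drum (500,323). Next I measure the gutter's frame.

```bash
python3 - <<'E'
from h import *
np.set_printoptions(precision=1,suppress=True)
for n,box in(("scene",(160,260,190,340)),("side",(150,260,225,340))):
    d=np.load(n+".npz"); c=d["c"].astype(int); P=d["P"]
    for k,(u,v) in {"scene":dict(drum=(230,223),stop=(318,187),f1=(256,214),f2=(290,197),tray=(220,243),cured=(298,236),prop=(269,190)),
       "side":dict(drum=(272,221),stop=(294,164),f1=(278,205),f2=(288,180),tray=(270,243),cured=(320,198),prop=(254,183))}[n].items():
        print(n,k,np.nanmedian(P[v-1:v+2,u-1:u+2].reshape(-1,3),0),c[v,u])
    m=np.zeros(c.shape[:2],bool); m[box[0]:box[1],box[2]:box[3]]=1
    mx=c.max(2); mn=c.min(2)
    dk=m&(mx<75)&(P[...,2]>45)&(c[...,2]>=c[...,0])
    nl,lab,st,ce=cv2.connectedComponentsWithStats(dk.astype(np.uint8)); i=1+np.argmax(st[1:,4])
    Q=P[lab==i]; print("drum mask",st[i],np.nanmean(Q,0),np.nanpercentile(Q,[2,98],axis=0))
    g=m&(mn>130)&(mx-mn<40)&(P[...,2]>40)&(P[...,2]<150)
    Q=P[g]; print("zinc",len(Q),np.nanpercentile(Q,[1,99],axis=0))
    xy=Q[:,:2]; mu=xy.mean(0); w,V=np.linalg.eigh(np.cov((xy-mu).T)); print(mu,V[:,1],np.degrees(np.arctan2(V[1,1],V[0,1])),np.sqrt(w))
    np.save(n+"_z.npy",Q)
E
```

```text
scene drum [ 524.5 -156.3   95.5] [56 70 83]
scene stop [636.6 146.  115.1] [ 96 101  97]
scene f1 [529.7 -39.3  60.5] [223 224 215]
scene f2 [573.8  81.5  81.8] [228 228 218]
scene tray [ 489.6 -166.1    3.3] [129 130 128]
scene cured [689.9 -41.4  60.5] [28 36 41]
scene prop [477.3  95.6  61.4] [29 34 41]
drum mask [219 212  23  23 222] [ 519.5 -150.2   80. ] [[ 473.4 -170.4   60.9]
 [ 541.1 -122.4   98.9]]
zinc 1073 [[ 498.4 -153.5   48.8]
 [ 700.6  150.9  120.5]]
[571.9   7.9] [0.4 0.9] 67.91442812693994 [34.3 78.6]
side drum [ 501.5 -161.7   85.5] [56 65 77]
side stop [639.6 141.6 102.9] [113 118 116]
side f1 [542.3 -46.1  57.7] [219 217 216]
side f2 [600.4  69.5  79.7] [218 217 214]
side tray [ 493.  -165.3    1.6] [129 127 129]
side cured [693.1 -30.2  58.1] [67 80 89]
side prop [480.2 101.5  59.2] [7 2 4]
drum mask [261 211  22  19 190] [ 501.  -157.8   76.6] [[ 470.6 -174.4   58.1]
 [ 534.5 -126.9   97.7]]
zinc 1037 [[ 482.1 -163.3   44.1]
 [ 660.9  147.   117.4]]
[572.1   3.4] [0.4 0.9] 67.73525679823308 [24.3 80.1]
```

Request:
servo_tool([
  [[0,0,0.035],[0,0,-5.6],1],
  [[0,0,0.035],[0,0,-5.6],1],
  [[0.012,-0.036,0.01],[0,0,-5.6],0.2],
  [[0.015,-0.037,0.005],[0,0,-5.6],0],
  [[0.015,-0.037,0.005],[0,0,-5.6],-0.3],
  [[0.015,-0.037,0.005],[0,0,-5.6],-0.4],
  [[0.015,-0.037,0.005],[0,0,-5.6],-0.4],
  [[0.015,-0.037,0.005],[0,0,-5.6],-0.4],
])

```text
t: 0.77
ee_pos: [321.6, 356.4, 305.2]
orientation: [1.736, 2.618, -0.001]
ft_force: [1.1, 0.6, 1.1]
width: 51.4
grasp_force: 0.0
```

Request:
servo_tool([
  [[0.015,-0.037,0.005],[0,0,-5.6],-0.4],
  [[0.015,-0.037,0.005],[0,0,-5.6],-0.4],
  [[0.015,-0.037,0.005],[0,0,-5.6],-0.4],
  [[0.015,-0.037,0.005],[0,0,-5.6],-0.4],
  [[0.015,-0.037,0.005],[0,0,-5.6],-0.4],
  [[0.015,-0.037,0.005],[0,0,-5.6],-0.4],
  [[0.015,-0.037,0.005],[0,0,-5.6],-0.4],
  [[0.015,-0.037,0.005],[0,0,-5.6],-0.4],
])

```text
t: 1.43
ee_pos: [441.6, 60.3, 345.5]
orientation: [-2.603, -1.758, -0.0]
ft_force: [0.5, 0.4, -0.8]
width: 26.0
grasp_force: 0.0
```

Request:
servo_tool([
  [[0.015,-0.022,0.01],[0,0,0],-0.4],
  [[0.015,-0.022,0.01],[0,0,0],-0.4],
  [[0.015,-0.022,0.01],[0,0,0],-0.4],
  [[0.015,-0.022,0.01],[0,0,0],-0.4],
  [[0.01,-0.012,0.01],[0,0,0],-0.4],
  [[0,0,0],[0,0,0],-0.4],
  [[0,0,0],[0,0,0],-0.4],
  [[0,0,0],[0,0,0],-0.4],
])

```text
t: 2.1
ee_pos: [510.7, -37.2, 394.4]
orientation: [-2.598, -1.764, 0.002]
ft_force: [-0.9, 0.6, -0.6]
width: 26.4
grasp_force: 0.0
```

```bash
python3 - <<'E'
from h import *
np.set_printoptions(precision=1,suppress=True)
im=grab("wrist"); P=cloud(im); np.savez("wrist.npz",c=im["color"],P=P)
print(im["obs"]["ee_pos"],im["obs"]["orientation"],im["obs"]["width"],im["obs"]["qpos"])
cv2.imwrite("pics/w1.png",im["color"])
E
```

```text
[510.7 -37.2 394.4] [-2.6 -1.8  0. ] 26.36511978591817 [-0.1  0.1  1.6  0.   1.4  0.3]
```

View pics/w1.png

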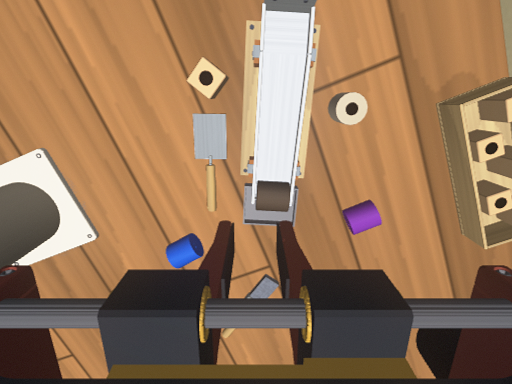

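The wrist view shows the gutter running up from the drum at (273,196) to the stop at (289,5), nearly parallel to the tool's x, with the fingers at (225..290,230). I fit the gutter axis and plane from this.

```bash
python3 - <<'E'
from h import *
np.set_printoptions(precision=3,suppress=True)
d=np.load("wrist.npz"); c=d["c"].astype(int); P=d["P"]
mn=c.min(2);mx=c.max(2)
g=(mn>190)&(mx-mn<40); g[:, :240]=0; g[:,330:]=0; g[178:]=0
mid=[]
for v in range(15,178,3):
    q=np.nonzero(g[v])[0]
    if len(q)>15:
        mid.append(np.nanmean([P[v,q[2]],P[v,q[-3]]],0)); 
        if v%30==15: print(v,q[0],q[-1],P[v,q[0]],P[v,q[-1]],P[v,(q[0]+q[-1])//2])
mid=np.array(mid)
vx,vy,x0,y0=cv2.fitLine(mid[:,:2].astype(np.float32),cv2.DIST_HUBER,0,.01,.01).ravel()
if vy<0: vx,vy=-vx,-vy
print("dir",vx,vy,np.degrees(np.arctan2(vy,vx)),x0,y0)
dk=(mx<90); dk[:, :250]=0; dk[:,300:]=0; dk[:178]=0; dk[215:]=0
dk&=(P[...,2]>50)
print("zmax drum",np.nanpercentile(P[dk][:,2],[50,98]))
u=np.array([vx,vy]); n=np.array([-vy,vx]); 
s=(P[...,:2]-[x0,y0])@u; t=(P[...,:2]-[x0,y0])@n
Q=dk; print("drum s",np.percentile(s[Q],[1,50,99]),"t",np.percentile(t[Q],[1,50,99]))
for a in range(-140,260,20):
    k=(abs(s-a)<5)&(abs(t)<15)
    if k.sum(): print(a,k.sum(),np.nanmedian(P[k],0),np.nanmax(P[k][:,2]))
E
```

```text
15 262 313 [591.673 143.709  98.676] [662.042 116.323  96.911] [630.038 134.401  75.632]
45 260 311 [574.064 106.779 103.481] [645.299  78.618 103.437] [611.719  95.038  84.39 ]
75 258 308 [556.095  69.004  98.874] [628.607  40.307  99.366] [594.342  55.149  80.797]
105 257 304 [538.151  27.491  93.203] [609.26   -0.594  93.621] [574.403  12.504  71.75 ]
135 255 300 [516.834 -17.568  83.135] [588.527 -45.802  83.732] [552.428 -34.779  60.303]
165 253 296 [493.166 -67.59   72.282] [565.433 -95.692  73.984] [528.018 -86.408  52.223]
dir 0.41729587 0.9087707 65.33601 575.0276 16.585648
zmax drum [86.805 95.367]
drum s [-190.274 -145.008 -139.7  ] t [-27.617   1.122  30.048]
-140 173 [ 515.786 -111.274   69.222] 89.37285011563358
-120 80 [525.056 -92.081  51.075] 53.47498170757535
-100 82 [533.574 -74.213  54.398] 56.99863626652956
-80 83 [541.579 -56.181  58.208] 60.63757905577097
-60 876 [543.576 -30.665 523.014] 526.8976747743161
-40 3624 [551.811 -18.217 515.122] 522.8867946968584
-20 103 [566.225  -1.361  68.867] 71.59056980767917
0 111 [575.111  16.541  72.312] 74.92372455715946
20 117 [583.415  34.887  75.725] 78.34218706431068
40 121 [591.62   53.125  79.409] 82.15790744952676
60 131 [600.228  71.167  82.767] 85.58544227178686
80 129 [608.269  89.55   84.456] 86.94395541971119
100 131 [616.5   107.555  80.785] 83.85216903989124
120 136 [625.247 125.694  77.408] 80.8707944692452
140 244 [632.954 141.952  93.531] 111.90804764295615
```

Request:
servo_tool([
  [[-0.007,-0.037,-0.012],[0,0,-0.75],-0.4],
  [[-0.007,-0.038,-0.012],[0,0,-0.75],-0.4],
  [[-0.008,-0.038,-0.012],[0,0,-0.75],-0.4],
  [[-0.008,-0.038,-0.012],[0,0,-0.75],-0.4],
  [[0,0,-0.038],[0,0,0],-0.4],
  [[0,0,-0.038],[0,0,0],-0.4],
  [[0,0,-0.038],[0,0,0],-0.4],
  [[0,0,-0.034],[0,0,0],-0.4],
])

```text
t: 2.82
ee_pos: [480.2, -187.6, 197.1]
orientation: [-2.643, -1.696, 0.001]
ft_force: [0.3, -0.8, -0.9]
width: 26.4
grasp_force: 0.0
```

Request:
servo_tool([
  [[0,0,-0.03],[0,0,0],-0.4],
  [[0,0,-0.025],[0,0,0],-0.4],
  [[0,0,-0.02],[0,0,0],-0.4],
  [[0,0,-0.02],[0,0,0],-0.4],
  [[0,0,-0.02],[0,0,0],-0.4],
  [[0,0,-0.01],[0,0,0],-0.4],
  [[0,0,0],[0,0,0],-0.4],
  [[0,0,0],[0,0,0],-0.4],
])

```text
t: 3.48
ee_pos: [481.3, -188.0, 74.2]
orientation: [-2.643, -1.697, 0.001]
ft_force: [-0.2, -0.9, 0.9]
width: 26.2
grasp_force: 0.0
```

```bash
python3 - <<'E'
from h import *
im=grab("wrist"); o=im["obs"]; print(o["ee_pos"],o["orientation"],o["ft_force"],o["width"])
im2=grab("side")["color"][150:290,190:350]
cv2.imwrite("pics/w2.png",np.hstack([cv2.resize(im["color"],(400,300)),cv2.resize(im2,(343,300))]))
np.savez("w2.npz",c=im["color"],P=cloud(im))
E
```

```text
[ 481.2830984  -188.03146811   74.23548823] [-2.64288763e+00 -1.69669955e+00  9.53891014e-04] [-0.2028443  -0.88822027  0.91658024] 26.155713672847643
```

View pics/w2.png

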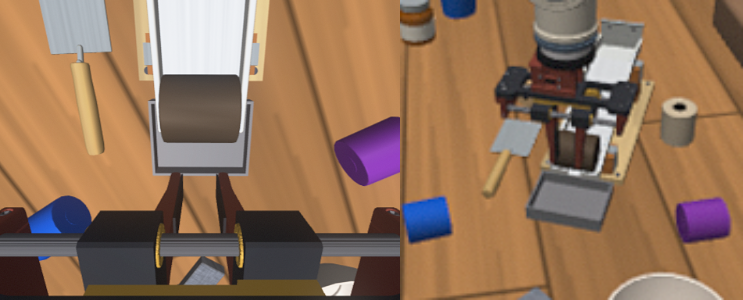

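The fingers (centre ≈ 200) line up with the drum (≈ 201), about 27 mm behind it. I lower them and creep up to contact.

Request:
servo_tool([
  [[0,0,-0.005],[0,0,0],-0.4],
  [[0,0,-0.005],[0,0,0],-0.4],
  [[0,0,-0.004],[0,0,0],-0.4],
  [[0.0017,0.0036,0],[0,0,0],-0.4],
  [[0.0017,0.0036,0],[0,0,0],-0.4],
  [[0.0017,0.0036,0],[0,0,0],-0.4],
  [[0.0017,0.0036,0],[0,0,0],-0.4],
  [[0.0012,0.0027,0],[0,0,0],-0.4],
])

```text
t: 4.25
ee_pos: [490.0, -171.1, 60.4]
orientation: [2.644, 1.696, 0.0]
ft_force: [0.6, -0.3, -0.3]
width: 26.1
grasp_force: 0.0
```

Request:
servo_tool([
  [[0.0008,0.0018,0],[0,0,0],-0.4],
  [[0.0008,0.0018,0],[0,0,0],-0.4],
  [[0.0008,0.0018,0],[0,0,0],-0.4],
  [[0.0008,0.0018,0],[0,0,0],-0.4],
  [[0.0008,0.0018,0.0003],[0,0,0],-0.4],
  [[0.0008,0.0018,0.0003],[0,0,0],-0.4],
  [[0.0008,0.0018,0.0003],[0,0,0],-0.4],
  [[0.0008,0.0018,0.0004],[0,0,0],-0.4],
])

```text
t: 4.92
ee_pos: [496.1, -157.2, 61.7]
orientation: [2.644, 1.696, 0.0]
ft_force: [-1.0, -4.2, 4.3]
width: 26.3
grasp_force: 2.5
```

Request:
servo_tool([
  [[0.0008,0.0018,0.0004],[0,0,0],-0.4],
  [[0.0008,0.0018,0.0004],[0,0,0],-0.4],
  [[0.001,0.0022,0.0004],[0,0,0],-0.4],
  [[0.001,0.0022,0.0004],[0,0,0],-0.4],
  [[0.0012,0.0027,0.0005],[0,0,0],-0.4],
  [[0.0012,0.0027,0.0005],[0,0,0],-0.4],
  [[0.0014,0.003,0.0006],[0,0,0],-0.4],
  [[0.0014,0.003,0.0006],[0,0,0],-0.4],
])

```text
t: 5.58
ee_pos: [504.9, -137.4, 65.4]
orientation: [-2.644, -1.696, 0.0]
ft_force: [-1.8, -3.4, 3.5]
width: 26.4
grasp_force: 2.2
```

```bash
cat > s.py <<'E'
from h import *
import sys
np.set_printoptions(precision=1,suppress=True)
im=grab("wrist"); P=cloud(im); c=im["color"].astype(int); o=im["obs"]
u=np.array([.4173,.9088]); n=np.array([-.9088,.4173]); b=np.array([575,16.6])
dk=(c.max(2)<110)&(c[...,2]>c[...,0]+8)&(P[...,2]<125)
s=(P[...,:2]-b)@u; t=(P[...,:2]-b)@n; e=o["ee_pos"]
ts=(e[:2]-b)@u
dk&=(abs(t)<36)&(s>ts)&(s<145)&(P[...,2]>45)
print("tcp s,t,z",ts,(e[:2]-b)@n,e[2],"F",o["ft_force"],"t",o["t"])
zc=P[dk][:,2]; print("drum n",dk.sum(),"s",np.percentile(s[dk],[1,50,99]),"t",np.percentile(t[dk],[1,99]),"ztop",np.percentile(zc,98))
if len(sys.argv)>1: cv2.imwrite(sys.argv[1],im["color"])
E
python3 s.py pics/w3.png
```

```text
tcp s,t,z -169.2464552483755 -0.5266933625175096 65.37356970200814 F [-1.8 -3.4  3.5] t 5.5833
drum n 9719 s [-158.4 -129.  -107.4] t [-27.3  30. ] ztop 119.36903455615837
```

View pics/w3.png

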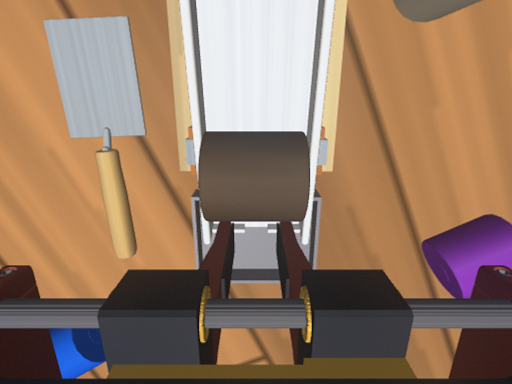

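The drum is in full contact with both fingers at (255,220), sitting square in the gutter, with a push of about 5 N. I continue at a steady ~46 mm/s.

Request:
servo_tool([
  [[0.0016,0.0035,0.0007],[0,0,0],-0.4],
  [[0.0016,0.0035,0.0007],[0,0,0],-0.4],
  [[0.0016,0.0035,0.0007],[0,0,0],-0.4],
  [[0.0016,0.0035,0.0007],[0,0,0],-0.4],
  [[0.0016,0.0035,0.0007],[0,0,0],-0.4],
  [[0.0016,0.0035,0.0007],[0,0,0],-0.4],
  [[0.0016,0.0035,0.0007],[0,0,0],-0.4],
  [[0.0016,0.0035,0.0007],[0,0,0],-0.4],
])

```text
t: 6.3
ee_pos: [517.7, -109.4, 71.1]
orientation: [2.644, 1.696, -0.0]
ft_force: [-0.9, -2.2, 2.7]
width: 26.4
grasp_force: 2.1
```

Request:
servo_tool([
  [[0.0016,0.0035,0.0007],[0,0,0],-0.4],
  [[0.0016,0.0035,0.0007],[0,0,0],-0.4],
  [[0.0016,0.0035,0.0007],[0,0,0],-0.4],
  [[0.0016,0.0035,0.0007],[0,0,0],-0.4],
  [[0.0016,0.0035,0.0007],[0,0,0],-0.4],
  [[0.0016,0.0035,0.0007],[0,0,0],-0.4],
  [[0.0016,0.0035,0.0007],[0,0,0],-0.4],
  [[0.0016,0.0035,0.0007],[0,0,0],-0.4],
])

```text
t: 6.97
ee_pos: [530.5, -81.5, 76.6]
orientation: [-2.644, -1.696, 0.0]
ft_force: [-1.8, -3.1, 3.6]
width: 26.5
grasp_force: 2.1
```

Request:
servo_tool([
  [[0.0016,0.0035,0.0007],[0,0,0],-0.4],
  [[0.0016,0.0035,0.0007],[0,0,0],-0.4],
  [[0.0016,0.0035,0.0007],[0,0,0],-0.4],
  [[0.0016,0.0035,0.0007],[0,0,0],-0.4],
  [[0.0016,0.0035,0.0007],[0,0,0],-0.4],
  [[0.0016,0.0035,0.0007],[0,0,0],-0.4],
  [[0.0016,0.0035,0.0007],[0,0,0],-0.4],
  [[0.0016,0.0035,0.0007],[0,0,0],-0.4],
])

```text
t: 7.63
ee_pos: [543.3, -53.5, 82.2]
orientation: [-2.644, -1.696, 0.0]
ft_force: [-1.2, -3.2, 3.6]
width: 26.5
grasp_force: 2.2
```

```bash
python3 s.py pics/w4.png
```

```text
tcp s,t,z -76.89468289810601 -0.4513548726570208 82.2373345219087 F [-1.2 -3.2  3.6] t 7.6333
drum n 9190 s [-65.7 -35.5 -15.1] t [-27.3  30.1] ztop 122.24748088402232
```

Request:
servo_tool([
  [[0.0016,0.0035,0.0007],[0,0,0],-0.4],
  [[0.0016,0.0035,0.0007],[0,0,0],-0.4],
  [[0.0016,0.0035,0.0007],[0,0,0],-0.4],
  [[0.0016,0.0035,0.0007],[0,0,0],-0.4],
  [[0.0016,0.0035,0.0007],[0,0,0],-0.4],
  [[0.0016,0.0035,0.0007],[0,0,0],-0.4],
  [[0.0016,0.0035,0.0007],[0,0,0],-0.4],
  [[0.0016,0.0035,0.0007],[0,0,0],-0.4],
])

```text
t: 8.35
ee_pos: [556.2, -25.4, 87.9]
orientation: [2.644, 1.696, 0.0]
ft_force: [-2.2, -3.9, 4.1]
width: 26.6
grasp_force: 2.2
```

Request:
servo_tool([
  [[0.0016,0.0035,0.0007],[0,0,0],-0.4],
  [[0.0016,0.0035,0.0007],[0,0,0],-0.4],
  [[0.0016,0.0035,0.0007],[0,0,0],-0.4],
  [[0.0016,0.0035,0.0007],[0,0,0],-0.4],
  [[0.0016,0.0035,0.0007],[0,0,0],-0.4],
  [[0.0016,0.0035,0.0007],[0,0,0],-0.4],
  [[0.0016,0.0035,0.0007],[0,0,0],-0.4],
  [[0.0016,0.0035,0.0007],[0,0,0],-0.4],
])

```text
t: 9.02
ee_pos: [568.9, 2.5, 93.4]
orientation: [-2.644, -1.696, 0.0]
ft_force: [-1.2, -1.8, 4.2]
width: 26.4
grasp_force: 2.3
```

Request:
servo_tool([
  [[0.0016,0.0035,0.0007],[0,0,0],-0.4],
  [[0.0016,0.0035,0.0007],[0,0,0],-0.4],
  [[0.0016,0.0035,0.0007],[0,0,0],-0.4],
  [[0.0016,0.0035,0.0007],[0,0,0],-0.4],
  [[0.0016,0.0035,0.0007],[0,0,0],-0.4],
  [[0.0016,0.0035,0.0007],[0,0,0],-0.4],
  [[0.0014,0.003,0.0006],[0,0,0],-0.4],
  [[0.0012,0.0027,0.0005],[0,0,0],-0.4],
])

```text
t: 9.68
ee_pos: [581.1, 29.2, 98.8]
orientation: [2.644, 1.696, 0.0]
ft_force: [-1.0, -3.5, 4.2]
width: 26.3
grasp_force: 2.5
```

```bash
python3 s.py pics/w5.png
```

```text
tcp s,t,z 14.048878577740485 -0.3151367863978913 98.75429935696525 F [-1.  -3.5  4.2] t 9.6833
drum n 573 s [25.1 74.  77.4] t [-27.2  30.5] ztop 124.91895650694138
```

View pics/w5.png

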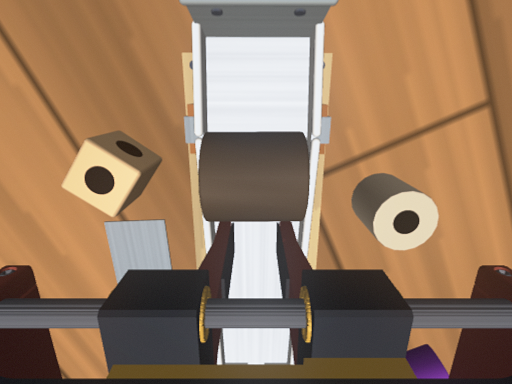

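The drum at (255,175) is still square against the fingers, just short of the crest, with the stop at (258,10). I take the crest slowly.

Request:
servo_tool([
  [[0.0009,0.002,0.0004],[0,0,0],-0.4],
  [[0.0009,0.002,0.0004],[0,0,0],-0.4],
  [[0.0009,0.002,0.0004],[0,0,0],-0.4],
  [[0.0009,0.002,0.0004],[0,0,0],-0.4],
  [[0.0009,0.002,0.0004],[0,0,0],-0.4],
  [[0.0009,0.002,0.0004],[0,0,0],-0.4],
  [[0.0009,0.002,0.0004],[0,0,0],-0.4],
  [[0.0009,0.002,0.0004],[0,0,0],-0.4],
])

```text
t: 10.4
ee_pos: [588.3, 45.1, 101.9]
orientation: [2.644, 1.696, -0.0]
ft_force: [-1.4, -3.3, 4.2]
width: 26.5
grasp_force: 2.4
```

Request:
servo_tool([
  [[0.0008,0.0018,0.0002],[0,0,0],-0.4],
  [[0.0008,0.0018,0.0001],[0,0,0],-0.4],
  [[0.0008,0.0018,0],[0,0,0],-0.4],
  [[0.0008,0.0018,0],[0,0,0],-0.4],
  [[0.0008,0.0018,0],[0,0,0],-0.4],
  [[0.0008,0.0018,0],[0,0,0],-0.4],
  [[0.0008,0.0018,0],[0,0,0],-0.4],
  [[0.0008,0.0018,0],[0,0,0],-0.4],
])

```text
t: 11.07
ee_pos: [594.6, 59.6, 102.0]
orientation: [-2.644, -1.696, 0.0]
ft_force: [-0.9, -0.3, -0.3]
width: 26.0
grasp_force: 0.0
```

```bash
python3 s.py pics/w6.png
```

```text
tcp s,t,z 47.264562756453586 0.17202656924985696 101.97808354269384 F [-0.9 -0.3 -0.3] t 11.0667
drum n 1754 s [ 86.9 135.  140. ] t [-34.2  30.8] ztop 124.85478338459852
```

View pics/w6.png

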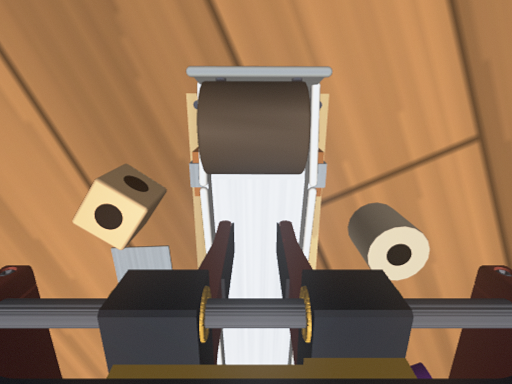

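The drum (255,127) has rolled over the crest and lies against the end stop (258,72), clear of the fingers. Now I back off and lift away.

Request:
servo_tool([
  [[-0.004,-0.009,0.004],[0,0,0],-0.4],
  [[-0.006,-0.014,0.01],[0,0,0],-0.4],
  [[-0.006,-0.014,0.02],[0,0,0],-0.4],
  [[-0.006,-0.014,0.03],[0,0,0],-0.4],
  [[0,0,0.035],[0,0,0],-0.4],
  [[0,0,0.035],[0,0,0],-0.4],
  [[0,0,0.02],[0,0,0],-0.4],
  [[0,0,0],[0,0,0],-0.4],
])

```text
t: 11.78
ee_pos: [574.8, 6.8, 262.4]
orientation: [2.641, 1.692, 0.012]
ft_force: [0.5, 0.4, 0.7]
width: 26.5
grasp_force: 0.0
```

Request:
servo_tool([
  [[0,0,0],[0,0,0],-0.4],
  [[0,0,0],[0,0,0],-0.4],
  [[0,0,0],[0,0,0],-0.4],
  [[0,0,0],[0,0,0],-0.4],
  [[0,0,0],[0,0,0],-0.4],
  [[0,0,0],[0,0,0],-0.4],
  [[0,0,0],[0,0,0],-0.4],
  [[0,0,0],[0,0,0],-0.4],
])

```text
t: 12.45
ee_pos: [572.5, 8.4, 255.8]
orientation: [-2.644, -1.696, 0.001]
ft_force: [0.3, 0.7, -0.5]
width: 26.4
grasp_force: 0.0
```

```bash
python3 s.py pics/w7.png
```

```text
tcp s,t,z -8.529990375751447 -1.1937860436730243 255.84411788041405 F [ 0.3  0.7 -0.5] t 12.45
drum n 646 s [ 84.9  89.6 138.4] t [-27.6  31.2] ztop 124.88393961701746
```

View pics/w7.png

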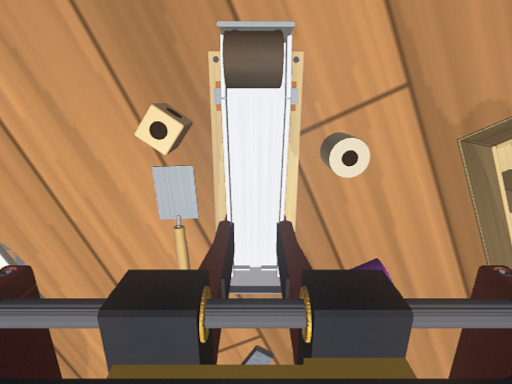

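The drum (253,58) rests against the stop, the hand is clear, and the bystanders are where they were.

```bash
python3 -c "
from workcell import close_job
print(close_job())"
```

```text
the job is handed in; nothing more can be done
None
```

I rolled the drum up the gutter and over the crest; the last picture shows it resting against the end stop with the hand clear, and I handed the job in at about 12.5 s (no verdict was returned).

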